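# Take the long objective off the microscope turret

### The job

Turn the microscope's objective turret until the longest objective stands at the small black pointer on the front of the foot. With the turret left there, unscrew that objective (about a quarter turn anticlockwise), draw it straight out, and stand it gently upright, lens up, inside the white storage tray. Leave the beaker, the dishes and the amber jar where they are.

Things in the scene. Friction and masses are not known exactly. Their poses are not given: they have to be found in the camera images.
- foot: The microscope's fixed white foot: 310 x 170 mm, 60 mm high, stage removed; at the rear a block 90 mm high with two eyepieces up to 150 mm; focus knobs reach 113 mm to either side. Origin on the bench under the turret's vertical axis; x level, from the front (robot) end to the rear. Black pointer bar (34 x 7 mm) on the foot's top at the front end, 104 to 138 mm from the axis.
- front_place (a point): Point fixed on the foot, 72.5 mm in front of the turret's axis, in line with the pointer, 134 mm above the bench: where socket_mouth comes when the long objective's station is lined up with the pointer. Axes as foot.
- turret: Aluminium cone 200 mm across its knurled rim, 77 to 89 mm above the bench. Turns either way about the vertical axis (this z), 0.25 N m friction holds it where it is left, no clicks. Origin on the axis, 77 mm above the bench. Four bosses 90 degrees apart, leaning 30 degrees outward: the long objective (on this -x side), two shorter steel objectives, a black cap (these three are fixed).
- turret_bar (a point): Centre of the turret's hand grip: black bar 56 mm long, 14 mm thick, 24 mm high, on a steel post on the turret's axis. Point at the bar's mid height, 194 mm above the bench. Turns with the turret; x lies along the bar, -x points level to the long objective's station. Above 145 mm from the bench the objectives (up to 190 mm high) stay over 60 mm from the axis.
- socket_mouth (a point): Centre of the top face of the long objective's socket, where its flange seats; 72.5 mm from the turret's axis. z is the socket's axis, leaning 30 degrees outward from vertical. The socket is an aluminium boss 48 mm across, bore 25 mm deep, two claws over the objective's lugs. Turns with the turret.
- barrel_mid (a point): The loose long steel objective, 82 mm long, 0.13 to 0.25 kg; z is its axis, towards the lens. Point on the axis in the barrel's middle, 50 mm above the flat mount end it can stand on, 25 mm above the seat of its flange (44 mm across, 4 mm thick). Barrel 32 mm across, from 21 mm below to 18 mm above this point, then a tapering nose.
- objective: The same objective: origin at the centre of its mount end, z towards the lens. The mount is a spigot 22 mm across, 25 mm long, with two lugs 37 mm across. Lugs lock it in the socket until it is turned anticlockwise, seen from the lens end, by 55 to 105 degrees (best 78; stop near 110); it does not rise by turning. Then it slides out along the socket's axis, 1 mm play, clear after 26 mm.
- tray: Fixed white open tray, 130 x 130 mm outside, walls 4 mm thick and 16 mm high, floor 4 mm thick; origin under its centre on the bench, z up. To the left or right of the microscope.
- beaker: Clear beaker, 70 mm across, 90 mm high, standing; origin at its underside centre. Bystander, on the other side of the microscope from the tray.
- dishes: Pile of four clear Petri dishes, 90 mm across, 60 mm high; origin at its underside centre. Bystander beside the microscope's rear.
- flask: Amber jar, 66 mm across, 140 mm high; origin at its underside centre. Bystander beside the microscope's rear.
Not all that is in view belongs to the job. Several things have the shape of the tray; the one meant has the colours described above.

How it is judged:
By the outcome, as a careful person would: the job done as asked, in the order asked, and still so for the second after the job is handed in, with the robot touching nothing.
It also fails if it takes over 64 s, if anything falls off the work surface, if the arm or the gripper's body presses on something with over 40 N, if the wrist force passes 120 N, or if a joint passes its speed limit or range.

### The arm

A 6-joint arm with a two-finger parallel gripper is mounted at the origin on the work surface. World frame = base frame: x ahead of the robot, y to its left, z up, the work surface at z = 0. Lengths are in mm, angles in rad, forces in N, time in s.
With the tool pointing down it reaches from about 300 to 875 mm from the base axis. Payload 6.4 kg.
Tool frame: the origin (TCP) lies at the very end of the fingers, on their centre line; the grasp point (between the pads) lies 19 mm behind it; z points along the fingers, y is the line along which they close (so a half turn about z gives the same grasp; the last joint's range is limited). The gripper opens to 85 mm and grips with 20 to 120 N. Pads are 22 mm wide; open, the fingers measure 114 mm over their backs; the gripper's body (76 mm by 85 mm) begins 54 mm behind the grasp point. The pads swing forward as they close: fully open they stand 13 mm farther back than shut.
Start: joints at [1.047, 0.181, 1.607, -0, 1.354, -0.206], TCP at [179.663, 546.225, 194.388] pointing down, gripper open.
Joint ranges: [-2.99, 2.99], [-0.89, 2.07], [0.3, 2.58], [-1.14, 4.28], [0, 2.63], [-3.12, 3.12]. Speed limits (rad/s): [2.57, 2.57, 3.01, 3.14, 3.14, 3.14].

### API

Orientations are given as a unit quaternion [x, y, z, w].
In Python, from bench import env, state, read_camera, camera_params, silhouettes, mark_of gives the robot as it stands. Calls block until the motion is done:
- env.move_pose(position, orientation): joint-space move of the TCP to a pose.
- env.move_straight(position, rotation=None, speed=150): straight line of the TCP; rotation=None keeps the orientation; speed is the mean speed in mm/s.
- env.move_j(angles): joint-space move.
- env.move_gripper(opening): finger opening in mm; the grip force is fixed at half the most; returns when the fingers have stopped.
- env.sleep(seconds).
- env.solve_ik(position, orientation): joint angles nearest the present ones, or None.
- state(): the state.
- read_camera(name): name is "scene" or "top" or "wrist"; returns the picture (420x560x3 uint8, red, green, blue); there is no depth.
- camera_params(name): a dict with "vertical_fov" (degrees; the focal length in pixels is half the picture's height over the tangent of half this angle, whatever the lens; pixels are square), "cx", "cy" (the principal point, pixels), "k1" (the pictures are not rectified: a ray, as slopes to the right and down, at radius r is drawn at 1 + k1 r^2 times it, then the intrinsics apply), "xyz" and "attitude" of the camera in the world. Camera axes: x right, y down, z forward; pixel columns grow to the right and rows downward; lengths in mm; the calibration is good to about 2 mm. A picture is of the moment at which its call begins: read the wrist's pose just before it. camera_params takes no time and is no camera call; for the wrist camera it gives the pose at the moment of the call.
A pose or a line that the arm cannot do raises env.MotionError and nothing moves.
- env.close_job(): hands the job in; it is judged then, once.
Trained networks look in the newest picture that a camera, given by its name, has taken for a name from the list of things; names that differ only in an ending like _2 or _b are one class to them, and where a whole thing is asked for, a point or a joint stands for the part that bears it (a point fixed in the world has none). Each returns a list of dicts, best first, with "p" (0 to 1); they miss things now and then, are a little off and sometimes report something else, mostly with a low value. They report only what shows in the picture. A call takes as long as a camera call. They do not tell look-alikes from the thing itself.
- silhouettes(thing, camera): "mask" (420x560 bool, what is visible of it) and "extent" ([left, top, right, bottom] as shares, 0 to 1, of the picture: columns of its width, rows of its height, round what is visible of it).
- mark_of(thing, camera): "point" ([row, column] as shares, 0 to 1, of the picture: columns of its width, rows of its height: a listed point, or the origin of a listed thing).
The state is a dict: "clock": time; "joint_positions": joint angles; "qd": joint speeds; "tau": joint torques, N m; "eef_pos": TCP position; "tcp_rot": TCP orientation; "ft_force": force on the tool from outside, world axes, zero at the start; "ft_torque": the same for the moment, N m; "opening": finger opening in mm; "finger_force": force on a finger pad.
Only numpy, scipy, OpenCV 4.12 (cv2) and the standard library are available. Lean on these libraries where they do the work, as an engineer would, in place of code of your own. Each camera call takes 0.05 s, during which the arm holds its last target. There are 200 camera calls.

## Working session

There is one attempt and no reset: what is moved stays moved. The work goes in short steps, each a Python script; the robot and the scene stay as the last script left them, time stands still between calls to the robot, and variables do not carry over. Pictures are saved under pics/ and viewed, at most 10 in all, crops included, and the job is handed in when it is done.

```bash
ls; mkdir -p pics
cat > h.py <<'E'
import numpy as np, cv2
from scipy.spatial.transform import Rotation as R
from bench import env, state, read_camera, camera_params, silhouettes, mark_of
def cam(c):
    p=camera_params(c); f=210/np.tan(np.radians(p["vertical_fov"])/2); return p,f
def rot(p):
    a=np.array(p["attitude"],float)
    return R.from_quat(a).as_matrix() if a.size==4 else a.reshape(3,3)
def ray(c,row,col,p=None):
    q,f=cam(c); p=p or q
    d=np.array([(col-p["cx"])/f,(row-p["cy"])/f]); u=d.copy()
    for _ in range(20): u=d/(1+p["k1"]*(u@u))
    return np.array(p["xyz"],float),rot(p)@np.array([u[0],u[1],1])
def atz(c,row,col,z,p=None):
    o,d=ray(c,row,col,p); return o+d*(z-o[2])/d[2]
def proj(c,X,p=None):
    q,f=cam(c); p=p or q
    v=rot(p).T@(np.array(X,float)-np.array(p["xyz"])); u=v[:2]/v[2]; u=u*(1+p["k1"]*(u@u))
    return np.array([p["cy"]+f*u[1],p["cx"]+f*u[0]])
def save(n,im,crop=None,s=1):
    if crop: im=im[crop[0]:crop[1],crop[2]:crop[3]]
    cv2.imwrite("pics/"+n,cv2.resize(im[:,:,::-1],None,fx=s,fy=s))
def marks(t,c): return [(round(m["p"],2),np.round(np.array(m["point"])*[420,560],1)) for m in mark_of(t,c)][:3]
E
python3 - <<'E'
from h import *
a=read_camera("scene");b=read_camera("top")
save("scene.png",a,s=1.4);save("top.png",b,s=1.4)
print(camera_params("scene"));print(camera_params("top"))
Z=dict(foot=0,front_place=134,turret=77,turret_bar=194,socket_mouth=134,barrel_mid=155.6,tray=0,beaker=0,dishes=0,flask=0)
for t,z in Z.items():
  for c in("top","scene"):
    print(t,c,[(m[0],m[1],np.round(atz(c,*m[1],z)[:2])) for m in marks(t,c)])
print(state()["clock"])
E
```

```text
pics
{'vertical_fov': 47.633681627807086, 'cx': 288.7289335822499, 'cy': 215.42374656300814, 'k1': -0.16408132490643643, 'xyz': array([1362.50851769, -527.51558796,  743.99436064]), 'attitude': array([ 0.746654  ,  0.45563687, -0.26052395, -0.40869319])}
{'vertical_fov': 56.12829368008028, 'cx': 271.8772753724428, 'cy': 206.81660575951426, 'k1': -0.10188701096778668, 'xyz': array([ 272.38294884, -111.42226554, 1348.73450998]), 'attitude': array([ 0.71279488, -0.69593067,  0.05811391, -0.06501337])}
foot top []
foot scene [(0.87, array([273.1, 331.5]), array([584., -32.])), (0.56, array([248.2, 332.3]), array([495.,  24.]))]
front_place top [(0.78, array([196.3, 249.8]), array([518., -27.])), (0.38, array([173.4, 251. ]), array([593., -28.]))]
front_place scene []
turret top [(0.59, array([179.3, 255.8]), array([588., -40.]))]
turret scene [(0.76, array([249.8, 332.5]), array([591., -36.]))]
turret_bar top [(0.7, array([173. , 252.8]), array([578., -37.]))]
turret_bar scene [(0.74, array([280.1, 210.2]), array([ 703., -365.])), (0.63, array([204.9, 332.4]), array([579., -34.]))]
socke
[... 424 characters left out ...]
4]), array([ 473., -302.])), (0.61, array([165.2, 377. ]), array([ 669., -466.]))]
tray scene [(0.92, array([232.8, 197.7]), array([ 255., -272.])), (0.87, array([304.2, 120.1]), array([ 458., -529.])), (0.83, array([279.3, 211.6]), array([ 469., -304.]))]
beaker top [(0.95, array([224.4, 152.7]), array([438., 319.])), (0.22, array([142., 169.]), array([740., 283.]))]
beaker scene [(0.82, array([207.5, 411.2]), array([429., 344.]))]
dishes top [(0.64, array([143.4, 170.5]), array([734., 278.]))]
dishes scene [(0.81, array([269.4, 469.1]), array([740., 282.]))]
flask top [(0.85, array([145.2, 324.5]), array([ 739., -278.]))]
flask scene [(0.29, array([211.3, 412. ]), array([448., 332.]))]
1.1
```

View pics/top.png

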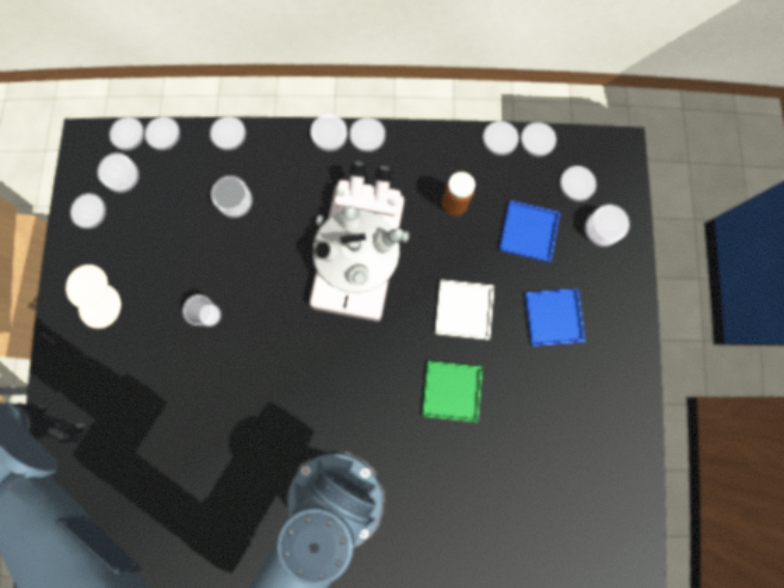

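View pics/scene.png

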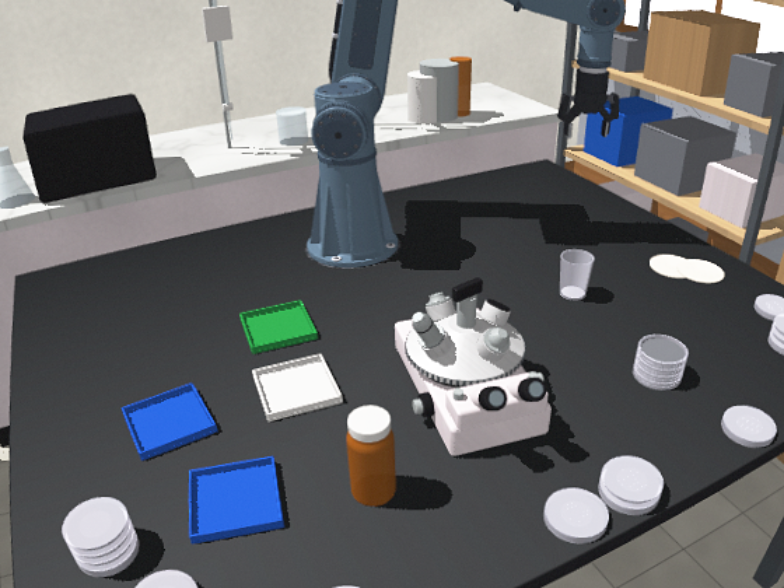

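White tray: pixel (331,220) in top view, right of the foot. The blue trays (378,165) and (397,227) and the green one (323,280) have the wrong colours. The long objective points to about -y (279,168), and the pointer bar is at (247,214).

Run:
```python
from h import *
print("pointer",atz("top",214,247,60))
b=read_camera("scene");save("tray.png",b,(200,340,140,400),2.5)
q=R.from_euler("xyz",[np.pi,0,0]).as_quat()
print(state()["tcp_rot"])
p=np.array(state()["eef_pos"]);env.move_straight([p[0],p[1],380],speed=400)
for yaw in (0,np.pi/2,-np.pi/2,np.pi):
  qq=(R.from_euler("z",yaw)*R.from_quat(q)).as_quat()
  s=env.solve_ik([500,-37,420],qq);print(yaw,s)
R0=R.from_quat(q)
env.move_pose([500,-37,420],q)
a=read_camera("wrist");save("w1.png",a,s=1.3);P=camera_params("wrist");print(P,state()["eef_pos"])
Z=dict(foot=0,front_place=134,turret=77,turret_bar=194,socket_mouth=134,barrel_mid=155.6,tray=0)
for t,z in Z.items(): print(t,[(m[0],m[1],np.round(atz("wrist",*m[1],z)[:2],1)) for m in marks(t,"wrist")])
print(state()["clock"])
```

```text
pointer [473.12765465 -14.13768241  60.        ]
[1.58238648e-01 9.87400896e-01 1.05894610e-05 3.66858330e-06]
0 [-3.11040278e-01 -7.67547256e-02  1.43398243e+00 -4.44089210e-16
  1.78436495e+00  1.25975605e+00]
1.5707963267948966 [-0.31104028 -0.07675473  1.43398243  0.          1.78436495 -0.31104028]
-1.5707963267948966 [-3.11040278e-01 -7.67547256e-02  1.43398243e+00 -4.44089210e-16
  1.78436495e+00  2.83055238e+00]
3.141592653589793 [-0.31104028 -0.07675473  1.43398243  0.          1.78436495 -1.8818366 ]
{'vertical_fov': 69.07309024648494, 'cx': 280.51930819743916, 'cy': 209.998412730726, 'k1': -0.019082595703473298, 'xyz': array([582.49926106, -35.38795078, 599.18236182]), 'attitude': array([ 0.6981752 , -0.69772773, -0.11329107,  0.11354535])} [500.06139441 -36.23820578 419.98088653]
foot []
front_place [(0.9, array([152.8, 272.4]), array([518.5, -23.4]))]
turret [(0.86, array([101.3, 282.7]), array([593.4, -39.3])), (0.65, array([173.6, 410.6]), array([ 475. , -262.4]))]
turret_bar [(0.73, array([108.1, 280. ]), array([582.8, -35.2]))]
socket_mouth [(0.59, array([ 94. , 329.5]), array([ 602.1, -106.1]))]
barrel_mid [(0.96, array([ 90.6, 340.5]), array([ 605.6, -117.7]))]
tray [(0.82, array([176.7, 521.7]), array([ 453.1, -524. ])), (0.76, array([169.9, 416.1]), array([ 466.4, -306.2])), (0.65, array([ 59. , 519.7]), array([ 669.3, -467.7]))]
4.5417
```

View w1.

View pics/w1.png

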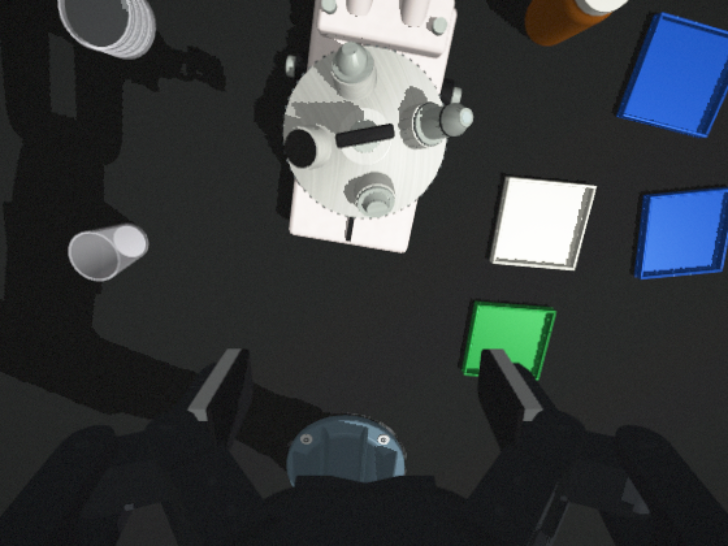

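View pics/tray.png

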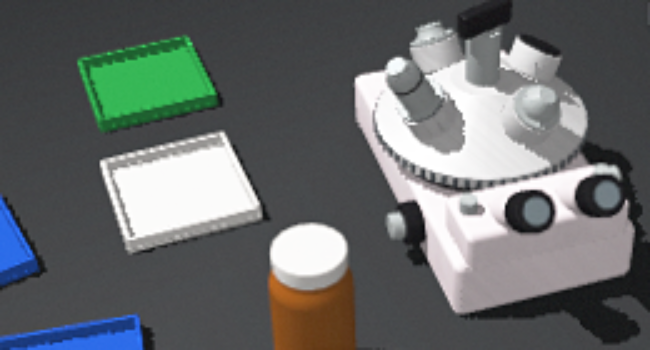

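White tray confirmed: it is the only white one, right of the foot. In w1 (full-size pixels) the bar is at (281,104), the long objective at right (340,91), and the pointer at (269,176). Next I segment the bar, pointer and foot edges for the axis and angles.

```bash
cat >> h.py <<'E'
def blob(c,im,row,col,z,p=None,thr=60,win=40):
    """dark blob containing/nearest pixel -> world points at height z: centre, long axis angle(deg), lengths"""
    g=im.max(2)<thr; n,l=cv2.connectedComponents(g.astype(np.uint8),connectivity=4)
    r0,c0=int(row),int(col); ys,xs=np.nonzero(l[r0-6:r0+7,c0-6:c0+7]); k=np.bincount(l[r0-6:r0+7,c0-6:c0+7][ys,xs]).argmax()
    ys,xs=np.nonzero(l==k); P=np.array([atz(c,y,x,z,p)[:2] for y,x in zip(ys,xs)],np.float32)
    (cx,cy),_,_=cv2.minAreaRect(P); m=P.mean(0); w,v=np.linalg.eigh(np.cov((P-m).T)); d=v[:,1]
    return m,(cx,cy),np.degrees(np.arctan2(d[1],d[0])),np.sqrt(12*w),len(P)
E
python3 - <<'E'
from h import *
im=cv2.imread("pics/w1.png")[:,:,::-1]; im=cv2.resize(im,(560,420),interpolation=cv2.INTER_AREA)
P=camera_params("wrist")
for n,r,c,z in(("bar",104,281,206),("pointer",176,269,64)):
  for t in(50,80): print(n,t,*blob("wrist",im,r,c,z,P,t))
# foot front corners / tray corners by hand from picture
for n,r,c,z in(("footFL",233,290,60),("footFR",252,408,60),("tray tl",178,505,16),("tr",186,596,16),("br",270,576,16),("bl",262,491,16)):
  print(n,np.round(atz("wrist",r/1.3,c/1.3,z,P)[:2],1))
E
```

```text
bar 50 [587.7747   -34.949352] (587.732421875, -35.473182678222656) 100.74213443848458 [11.62942782 51.49788787] 427
bar 80 [587.80066  -35.565548] (587.8128662109375, -35.71186828613281) 99.62509304154722 [12.80235408 53.33703471] 491
pointer 50 [468.0571   -15.094392] (468.4300842285156, -15.315940856933594) 170.32384032982253 [ 3.36513281 29.40998423] 30
pointer 80 [468.49606   -15.0293255] (468.4568176269531, -14.997278213500977) 170.93142290888122 [ 5.68801622 31.86220477] 56
footFL [461.   67.4]
footFR [433.6 -97.2]
tray tl [ 531.9 -238.3]
tr [ 521.  -372.7]
br [ 392.5 -364.7]
bl [ 405.5 -230.6]
```

```bash
cat >> h.py <<'E'
A=np.array([587.8,-35.5]); FR=np.radians(170.3)
def down(psi): return (R.from_euler("z",psi,degrees=True)*R.from_euler("x",np.pi)).as_quat()
E
python3 - <<'E'
from h import *
for ps in (100,45,-9.5): print(ps,env.solve_ik([*A,177],down(ps)))
env.move_gripper(50)
env.move_pose([*A,290],down(99.9))
a=read_camera("wrist");P=camera_params("wrist")
m=marks("turret_bar","wrist");print(m,[atz("wrist",*k[1],194,P)[:2] for k in m])
e=proj("wrist",[*A,206],P);print(e)
if 10<e[0]<400: print(*blob("wrist",a,*e,206,P,80))
save("w2.png",a)
env.move_straight([*A,177],speed=150)
env.move_gripper(0)
s=state();print(s["opening"],s["finger_force"],s["ft_force"],s["ft_torque"],s["eef_pos"],s["clock"])
E
```

```text
100 [-0.26172405  0.22672765  1.58874108  0.          1.32612393 -0.43625697]
45 [-2.61724049e-01  2.26727648e-01  1.58874108e+00 -4.44089210e-16
  1.32612393e+00  5.23674115e-01]
-9.5 [-2.61724049e-01  2.26727648e-01  1.58874108e+00 -4.44089210e-16
  1.32612393e+00  1.47487856e+00]
[(0.82, array([201.2, 278.7]))] [array([587.57006139, -37.07553698])]
[203.4305394  279.16442181]
[586.9987   -31.600985] (587.2138671875, -32.79414367675781) 99.915492473677 [13.6670806 57.3424897] 928
0.39870657785066466 0.0 [0.72674367 0.10612532 0.41379601] [ 0.02287918  0.0178064  -0.00954836] [587.84696682 -35.53617738 177.10941385] 8.0167
```

Run:
```python
from h import *
a=read_camera("scene");b=read_camera("wrist");a=a[100:310,190:470]
save("s3.png",np.hstack([cv2.resize(a,(560,420)),cv2.resize(b,(560,420))]),s=.71)
e=proj("scene",[*A,194]);print(e)
s=state();print(R.from_quat(s["tcp_rot"]).as_matrix(),s["opening"],s["clock"],s["finger_force"])
```

```text
[206.82916575 333.69057252]
[[-1.71926702e-01  9.85109744e-01 -4.65704300e-05]
 [ 9.85109745e-01  1.71926703e-01  7.44504270e-08]
 [ 8.08004231e-06 -4.58641844e-05 -9.99999999e-01]] 0.2354199879980162 8.1167 0.0
```

View pics/s3.png

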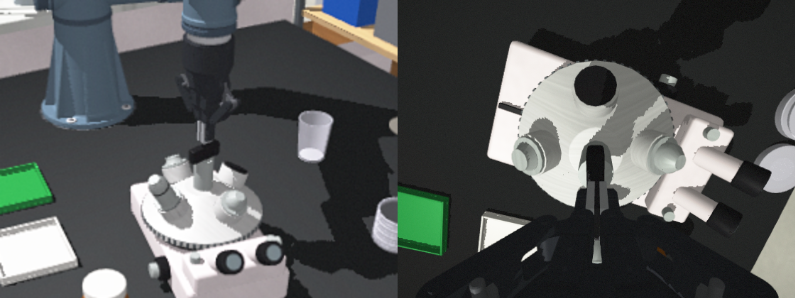

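Run:
```python
from h import *
P=camera_params("wrist");u=np.array([np.cos(np.radians(-80)),np.sin(np.radians(-80))])
for c in("wrist","scene"):
  print(c,"tcp",proj(c,state()["eef_pos"]))
  for k in(-28,0,28): print(k,proj(c,[*(A+k*u),206]),proj(c,[*(A+k*u),182]))
b=read_camera("wrist");save("w4.png",b[100:420,180:380],s=1.8)
```

```text
wrist tcp [242.53579459 278.73358288]
-28 [216.66139113 278.15927171] [203.13339322 278.49736454]
0 [264.43977762 278.4208536 ] [245.86402185 278.71147459]
28 [307.31971311 278.6575411 ] [284.7456908  278.90759612]
scene tcp [213.28153427 333.43176223]
-28 [198.33117947 343.17915138] [207.4269873  342.72609016]
0 [202.21400165 333.86750012] [211.39041039 333.51434865]
28 [206.20841801 324.28611813] [215.46444994 324.04004805]
```

View pics/w4.png

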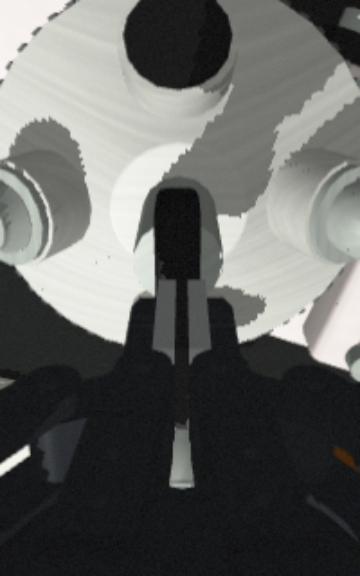

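The picture shows the closed fingertips over the bar rather than round it, and the opening reads 0.2 with no force. So the tips sit higher than the reported TCP. I'll feel for the bar's top (206 mm) to measure the offset.

Run:
```python
from h import *
f0=np.array(state()["ft_force"]);z=177.
while z>140:
  z-=2; env.move_straight([*A,z],speed=40); s=state(); f=np.array(s["ft_force"])-f0
  if np.linalg.norm(f)>4: break
print(z,f,s["opening"],s["eef_pos"],s["clock"])
a=read_camera("scene");save("s5.png",a[150:260,260:400],s=4)
```

```text
167.0 [-5.13891926  0.19014081 13.04622957] 0.027704425634235294 [588.14705856 -35.56613761 169.11250906] 9.4167
```

View pics/s5.png

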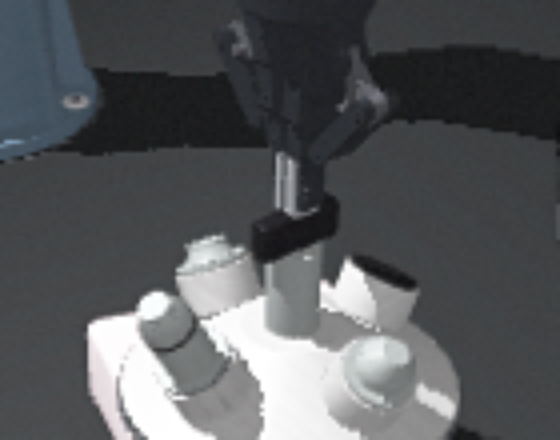

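Contact at TCP 169 against the bar's top at 206 shows the tips end 37 mm short of the reported TCP. The camera scale agrees with the arm pose, so the error is in the tool length. I use a grasp point 56 mm behind the TCP from here.

```bash
cat >> h.py <<'E'
OFF=56.
def tcp(g,q): return np.array(g,float)+OFF*R.from_quat(q).as_matrix()[:,2]
def rep(t=""):
    s=state();print(t,"open %.1f ff %s"%(s["opening"],np.round(s["finger_force"],1)),"F",np.round(s["ft_force"],1),"T",np.round(s["ft_torque"],2),"pos",np.round(s["eef_pos"],1),"t",s["clock"]);return s
E
python3 - <<'E'
from h import *
q=down(99.9)
env.move_straight([*A,200],speed=150); env.move_gripper(45)
g=[*A,194]; env.move_straight(tcp(g,q),speed=120); rep("at bar"); env.move_gripper(0); s=rep("closed")
if s["opening"]>8:
  for ps in np.linspace(99.9,-9.7,5)[1:]:
    env.move_pose(tcp(g,q),down(ps)); rep(ps)
  env.sleep(.2); env.move_gripper(45); rep("rel")
  env.move_straight([*A,230],speed=200)
  # view pose: camera looks from robot side
  a=read_camera("wrist");P=camera_params("wrist");e=proj("wrist",[*A,206],P);print("bar",*blob("wrist",a,*e,206,P,80))
  print("xyz",P["xyz"])
  for t,z in dict(socket_mouth=134,barrel_mid=155.6,front_place=134).items(): print(t,[(m[0],np.round(atz("wrist",*m[1],z,P)[:2],1)) for m in marks(t,"wrist")])
rep()
E
```

```text
at bar open 44.8 ff 0.0 F [-0.8 -0.7 -0.5] T [ 0.07 -0.02  0.04] pos [588.2 -35.6 138.5] t 11.0
closed open 28.8 ff 58.6 F [-8.9 -1.3  8.1] T [-0.28  1.88 -0.04] pos [586.7 -36.  139.8] t 11.3
72.5 open 28.6 ff 58.6 F [-8.6 -1.3  8.9] T [-0.17  1.82 -0.12] pos [586.5 -36.  139.8] t 11.8333
45.1 open 28.3 ff 58.7 F [-9.7 -1.5  8.7] T [-0.07  1.96 -0.17] pos [586.4 -35.9 139.8] t 12.3667
17.700000000000003 open 28.3 ff 58.7 F [-10.4  -0.8   9.4] T [ 0.13  1.88 -0.12] pos [586.3 -35.8 139.7] t 12.9
-9.7 open 28.7 ff 58.8 F [-10.7  -0.5   9.6] T [ 0.23  1.75 -0.15] pos [586.3 -35.6 139.7] t 13.4333
rel open 45.0 ff 0.0 F [-0.1  0.1 -0.5] T [ 0.01  0.02 -0.01] pos [588.4 -35.6 138.7] t 13.9417
bar [592.90955  -35.299057] (591.3157958984375, -33.093711853027344) 171.62896926311495 [14.70184332 58.8761948 ] 1557
xyz [668.5730202  -48.2753699  407.06061156]
socket_mouth [(0.76, array([514.8, -23.5]))]
barrel_mid []
front_place [(0.58, array([ 715.5, -201.3]))]
 open 45.3 ff 0.0 F [-0.1 -0.5 -0.3] T [ 0.   -0.07 -0.01] pos [586.7 -35.3 227.9] t 14.75
```

```bash
cat >> h.py <<'E'
def tilt(phi,fr=FR,flip=0):
    u=np.array([np.cos(fr),np.sin(fr),0]);a=.5*u+np.sqrt(.75)*np.array([0,0,1.])
    y=np.cross([0,0,1.],u); z=-a; x=np.cross(y,z)
    B=R.from_matrix(np.c_[x,y,z]); return a,(R.from_rotvec(a*np.radians(phi+flip*180))*B).as_quat()
def mid(fr=FR,h=0):
    u=np.array([np.cos(fr),np.sin(fr),0]);a=tilt(0,fr)[0]
    return np.array([*A,134.])+72.5*u+(25+h)*a
E
python3 - <<'E'
from h import *
print(mid())
for fl in(0,1):
  for ph in(-60,-40,-20,0,20,40,60):
    a,q=tilt(ph,flip=fl)
    o=[]
    for b in(0,100):
      s=env.solve_ik(tcp(mid(h=b),q),q); o.append(None if s is None else np.round(s,2))
    print(fl,ph,*o)
E
```

```text
[504.01520513 -21.17840274 155.65063509]
0 -60 [-0.33 -0.15  2.25  0.15  0.53  2.35] [-0.35 -0.47  2.27  0.12  0.82  2.37]
0 -40 [-0.33 -0.15  2.25  0.15  0.53  2.  ] [-0.35 -0.47  2.27  0.12  0.82  2.02]
0 -20 [-0.33 -0.15  2.25  0.15  0.53  1.65] [-0.35 -0.47  2.27  0.12  0.82  1.68]
0 0 [-0.33 -0.15  2.25  0.15  0.53  1.3 ] [-0.35 -0.47  2.27  0.12  0.82  1.33]
0 20 [-0.33 -0.15  2.25  0.15  0.53  0.95] [-0.35 -0.47  2.27  0.12  0.82  0.98]
0 40 [-0.33 -0.15  2.25  0.15  0.53  0.6 ] [-0.35 -0.47  2.27  0.12  0.82  0.63]
0 60 [-0.33 -0.15  2.25  0.15  0.53  0.26] [-0.35 -0.47  2.27  0.12  0.82  0.28]
1 -60 [-0.33 -0.15  2.25  0.15  0.53 -0.79] [-0.35 -0.47  2.27  0.12  0.82 -0.77]
1 -40 [-0.33 -0.15  2.25  0.15  0.53 -1.14] [-0.35 -0.47  2.27  0.12  0.82 -1.12]
1 -20 [-0.33 -0.15  2.25  0.15  0.53 -1.49] [-0.35 -0.47  2.27  0.12  0.82 -1.47]
1 0 [-0.33 -0.15  2.25  0.15  0.53 -1.84] [-0.35 -0.47  2.27  0.12  0.82 -1.82]
1 20 [-0.33 -0.15  2.25  0.15  0.53 -2.19] [-0.35 -0.47  2.27  0.12  0.82 -2.16]
1 40 [-0.33 -0.15  2.25  0.15  0.53 -2.54] [-0.35 -0.47  2.27  0.12  0.82 -2.51]
1 60 [-0.33 -0.15  2.25  0.15  0.53 -2.89] [-0.35 -0.47  2.27  0.12  0.82 -2.86]
```

```bash
cat > look.py <<'E'
from h import *
def look(c):
    P=camera_params(c);f=cam(c)[1]
    a=tilt(0)[0];M=mid()
    for n,X in(("barrel_mid",M),("socket_mouth",M-25*a),("objective",M-50*a),("turret_bar",np.array([*A,194])),("front_place",M-25*a)):
        e=proj(c,X,P);dep=(rot(P).T@(X-P["xyz"]))[2]
        # world offset at the same height
        print(c,n,"pred px",np.round(e),[(m[0],m[1],"px err mm",np.round((m[1]-e)*dep/f,1),"dworld",np.round((atz(c,*m[1],X[2],P)-X)[:2],1)) for m in marks(n,c)[:2]])
E
python3 - <<'E'
from look import *
s=state();p=s["eef_pos"]
env.move_straight([p[0]-60,p[1],330],speed=250)
a,q=tilt(-39); env.move_gripper(60)
env.move_pose(tcp(mid(h=120),q),q)
a=read_camera("wrist");look("wrist");b=read_camera("scene");look("scene");read_camera("top");look("top")
save("v6.png",np.hstack([a,cv2.resize(b[120:300,250:430],(420,420))]),s=.8)
rep()
E
```

```text
wrist barrel_mid pred px [213. 284.] [(0.96, array([213., 283.]), 'px err mm', array([-0.3, -0.6]), 'dworld', array([0.7, 0.3]))]
wrist socket_mouth pred px [205. 283.] []
wrist objective pred px [197. 283.] [(0.66, array([196.7, 281.7]), 'px err mm', array([-0.5, -1.6]), 'dworld', array([1.5, 0.8]))]
wrist turret_bar pred px [124. 211.] []
wrist front_place pred px [205. 283.] []
scene barrel_mid pred px [203. 320.] [(0.53, array([200.6, 321.1]), 'px err mm', array([-6.5,  2. ]), 'dworld', array([-10.2,   8.2]))]
scene socket_mouth pred px [213. 322.] [(0.43, array([213. , 324.1]), 'px err mm', array([-1. ,  5.4]), 'dworld', array([0.9, 5.7]))]
scene objective pred px [224. 323.] [(0.72, array([217.9, 323.6]), 'px err mm', array([-13.7,   0.3]), 'dworld', array([-22.1,  13.2]))]
scene turret_bar pred px [207. 334.] [(0.68, array([206.1, 334.5]), 'px err mm', array([-1.6,  1.8]), 'dworld', array([-1.9,  3.3]))]
scene front_place pred px [213. 322.] [(0.29, array([272.8, 330.6]), 'px err mm', array([144.3,  21.2]), 'dworld', array([206.4, -98.9]))]
top barrel_mid pred px [199. 247.] [
[... 310 characters left out ...]
ray([9.3, 7.1]))]
top objective pred px [194. 250.] [(0.67, array([190.9, 248.6]), 'px err mm', array([-11.4,  -4.4]), 'dworld', array([11.5,  4.8])), (0.22, array([196.8, 247.8]), 'px err mm', array([ 7.6, -7. ]), 'dworld', array([-7.9,  6.7]))]
top turret_bar pred px [170. 252.] [(0.57, array([174. , 252.7]), 'px err mm', array([12.4,  1.2]), 'dworld', array([-12.7,  -1.6])), (0.35, array([196.1, 247.2]), 'px err mm', array([ 79.3, -15.5]), 'dworld', array([-81.3,  12.6]))]
top front_place pred px [197. 249.] [(0.83, array([197.6, 249.6]), 'px err mm', array([2.3, 2.7]), 'dworld', array([-2.3, -2.8]))]
 open 60.2 ff 0.0 F [ 0.   0.  -0.3] T [0.04 0.22 0.03] pos [472.5 -15.8 211.1] t 17.325
```

View pics/v6.png

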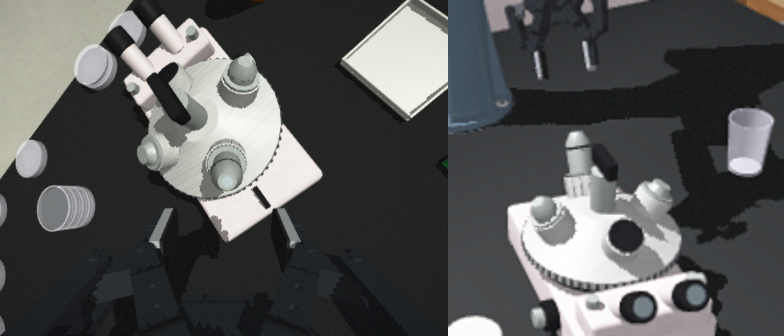

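Long objective is in line with the pointer and the predicted axis agrees with the wrist view to about 1 mm. Next: approach, grip, unscrew.

Run:
```python
from look import *
a,q=tilt(-39)
env.move_straight(tcp(mid(h=40),q),speed=150); rep("near")
look_im=read_camera("wrist");look("wrist")
for h in(25,10,2):
  env.move_straight(tcp(mid(h=h),q),speed=80); s=rep(h)
  if np.linalg.norm(s["ft_force"])>8: raise SystemExit("contact")
env.move_gripper(0); rep("grip")
```

```text
near open 60.3 ff 0.0 F [ 0.  -0.4  0.7] T [0.07 0.21 0.09] pos [511.9 -22.5 142. ] t 18.0083
wrist barrel_mid pred px [254. 283.] [(0.62, array([254.7, 284.4]), 'px err mm', array([0.5, 0.8]), 'dworld', array([-0.9, -0.3]))]
wrist socket_mouth pred px [237. 283.] []
wrist objective pred px [224. 282.] [(0.95, array([224.5, 282.4]), 'px err mm', array([ 0.6, -0.1]), 'dworld', array([-0.4,  0.5])), (0.21, array([251.7, 285.2]), 'px err mm', array([20.9,  2. ]), 'dworld', array([-16.2,  13.1]))]
wrist turret_bar pred px [127. 177.] [(0.68, array([129.5, 175.3]), 'px err mm', array([ 1.2, -0.8]), 'dworld', array([-0.2,  1.4]))]
wrist front_place pred px [237. 283.] [(0.21, array([224.1, 279.5]), 'px err mm', array([-8.7, -2.2]), 'dworld', array([ 7.8, -4.5]))]
25 open 60.5 ff 0.0 F [ 0.3  0.2 -0.2] T [ 0.06  0.28 -0.02] pos [518.9 -23.6 128.4] t 18.6417
10 open 60.2 ff 0.0 F [ 0.6 -0.8 -0.3] T [0.04 0.23 0.01] pos [526.4 -24.9 115.6] t 18.9833
2 open 60.2 ff 0.0 F [ 0.1  0.4 -0.2] T [ 0.04  0.2  -0.07] pos [530.4 -25.6 108.9] t 19.2333
grip open 30.4 ff 58.5 F [-5.7  0.5  5.4] T [ 0.02  0.61 -0.05] pos [530.6 -25.7 109.4] t 19.6
```

Run:
```python
from look import *
for ph in np.linspace(-39,39,5)[1:]:
  a,q=tilt(ph); env.move_straight(tcp(mid(h=2),q),q,speed=60) if 0 else env.move_pose(tcp(mid(h=2),q),q); s=rep(ph)
  if np.linalg.norm(s["ft_force"])>60: raise SystemExit("force")
im=read_camera("scene");look("scene");b=read_camera("wrist")
save("v7.png",np.hstack([b,cv2.resize(im[120:300,250:430],(420,420))]),s=.8)
```

```text
-19.5 open 30.6 ff 58.7 F [-4.5  0.4  6.5] T [-0.    0.44  0.06] pos [530.9 -25.8 109.7] t 20.0167
0.0 open 30.9 ff 58.7 F [-4.   0.7  5. ] T [-0.02  0.36  0.07] pos [531.  -25.8 109.7] t 20.4417
19.5 open 30.8 ff 58.7 F [-3.6  0.3  6.1] T [0.05 0.37 0.07] pos [531.  -25.8 109.7] t 20.8667
39.0 open 30.6 ff 58.8 F [-3.6  0.7  5.3] T [0.05 0.37 0.07] pos [531.  -25.8 109.7] t 21.2833
scene barrel_mid pred px [203. 320.] [(0.44, array([201.9, 319. ]), 'px err mm', array([-3.3, -3.1]), 'dworld', array([-7.2,  0.5]))]
scene socket_mouth pred px [213. 322.] [(0.66, array([212. , 321.7]), 'px err mm', array([-3.4, -0.5]), 'dworld', array([-5.9,  2.9]))]
scene objective pred px [224. 323.] [(0.49, array([349.2, 265.8]), 'px err mm', array([ 305.6, -140.3]), 'dworld', array([ 301.3, -291. ])), (0.45, array([222.9, 324.2]), 'px err mm', array([-1.6,  1.7]), 'dworld', array([-1.7,  3. ]))]
scene turret_bar pred px [207. 334.] [(0.8, array([205.4, 333.1]), 'px err mm', array([-3.2, -1.3]), 'dworld', array([-6. ,  2.1]))]
scene front_place pred px [213. 322.] []
```

View pics/v7.png

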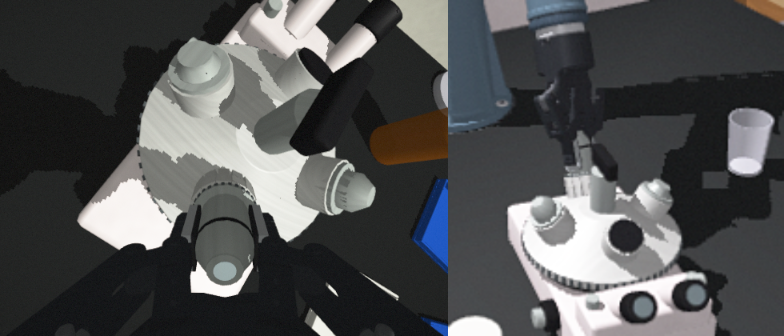

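The barrel is held between the pads in v7 (wrist view about (222,240)) and the turret has not moved. Drawing it out now with force checks.

Run:
```python
from look import *
a,q=tilt(39)
for h in(6,12,20,30,45,90):
  env.move_straight(tcp(mid(h=h),q),speed=60 if h<45 else 120); s=rep(h)
  if np.linalg.norm(s["ft_force"])>35: raise SystemExit("force")
for ps in(0,90,45,-45):
  print(ps,env.solve_ik([462,-302,150],down(ps)))
```

```text
6 open 30.9 ff 59.3 F [-0.7 -0.4 -1. ] T [ 0.01  0.35 -0.03] pos [528.4 -25.3 112.4] t 21.8833
12 open 30.4 ff 59.3 F [ 0.7 -0.9 -1.2] T [0.02 0.33 0.03] pos [525.8 -24.9 117.8] t 22.1333
20 open 30.7 ff 59.3 F [-0.8  0.6 -0.9] T [0.02 0.36 0.  ] pos [522.  -24.3 124.8] t 22.4167
30 open 30.4 ff 59.3 F [ 0.6  0.5 -1. ] T [ 0.08  0.36 -0.02] pos [517.1 -23.5 133.5] t 22.7333
45 open 30.8 ff 59.4 F [ 0.2 -0.9 -1.8] T [0.07 0.38 0.04] pos [510.  -22.3 146.6] t 23.0083
90 open 30.8 ff 59.4 F [-0.5 -0.2 -1.7] T [0.06 0.34 0.02] pos [487.4 -18.4 184.8] t 23.5333
0 [-7.94037444e-01  1.73769182e-01  1.70880327e+00 -4.44089210e-16
  1.25902020e+00  7.76758882e-01]
90 [-0.79403744  0.17376918  1.70880327  0.          1.2590202  -0.79403744]
45 [-7.94037444e-01  1.73769182e-01  1.70880327e+00 -4.44089210e-16
  1.25902020e+00 -8.63928101e-03]
-45 [-7.94037444e-01  1.73769182e-01  1.70880327e+00 -4.44089210e-16
  1.25902020e+00  1.56215705e+00]
```

Run:
```python
from look import *
T=np.array([462.7,-301.5])
env.move_pose([T[0],T[1],150],down(0)); rep("above")
im=read_camera("scene")
e=proj("scene",[*T,154]);print("mount expected px",e,"tray centre px",proj("scene",[*T,4]))
b=read_camera("wrist");print("obj",marks("objective","wrist"),proj("wrist",[*T,154]),"tray",[(m[0],atz("wrist",*m[1],0)[:2]) for m in marks("tray","wrist")])
env.move_straight([*T,25],speed=150); rep("25")
im2=read_camera("scene");r,c=proj("scene",[*T,30]).astype(int)
save("v8.png",np.hstack([im2[r-70:r+50,c-70:c+70],im[r-110:r+10,c-70:c+70]]),s=2.8)
```

```text
above open 30.2 ff 59.3 F [ 0.3 -0.4 -1. ] T [0.02 0.02 0.01] pos [ 462.7 -300.2  149.4] t 24.65
mount expected px [225.417794   204.62209218] tray centre px [276.41614477 211.53916318]
obj [(0.64, array([247.5, 278.4]))] [246.3626575  284.04674628] tray [(0.97, array([ 451.63272744, -529.97635379])), (0.82, array([ 462.50375364, -301.59931117]))]
25 open 30.5 ff 59.3 F [ 0.1 -0.6 -1.6] T [-0.04 -0.01  0.03] pos [ 463.4 -302.2   26. ] t 25.8333
```

View pics/v8.png

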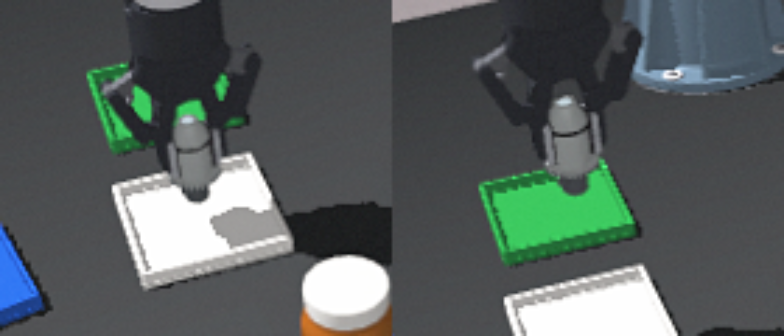

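The objective hangs upright over the white tray, with its spigot at crop (198,195). Lowering by feel.

Run:
```python
from look import *
T=np.array([462.7,-301.5]);z=25.;f0=state()["ft_force"][2]
z=8.;env.move_straight([*T,z],speed=60); rep(z)
while z>-14 and state()["ft_force"][2]-f0<5:
  z-=1; env.move_straight([*T,z],speed=20)
s=rep("contact");
# open in steps, compensating the swing back is not needed
env.move_gripper(36); rep("open36"); env.move_gripper(60); rep("open60")
p=s["eef_pos"]; env.move_straight([*T,p[2]+70],speed=80); env.move_straight([*T,230],speed=250); env.move_gripper(85)
env.move_pose([330,-330,260],down(0)); rep("clear")
im=read_camera("scene");print(marks("objective","scene"),marks("tray","scene"),"turret:");look("scene")
r,c=276,211;save("v9.png",np.hstack([cv2.resize(im[r-60:r+60,c-70:c+70],(392,336)),cv2.resize(im[150:290,260:420],(384,336))]))
```

```text
8.0 open 30.9 ff 59.3 F [ 0.2 -0.2 -0.4] T [ 0.02  0.07 -0.01] pos [ 462.3 -301.1    7.4] t 26.3167
contact open 30.8 ff 61.0 F [-2.8  2.9 10.2] T [0.54 0.52 0.02] pos [ 4.630e+02 -3.017e+02  2.000e-01] t 28.5667
open36 open 36.1 ff 0.0 F [-0.1 -0.7 -0.2] T [ 0.01 -0.05 -0.06] pos [ 462.7 -301.5   -1.1] t 28.8
open60 open 59.9 ff 0.0 F [ 0.2  0.6 -0.1] T [-0.04  0.01  0.03] pos [ 462.7 -301.5   -1.1] t 29.1583
clear open 84.8 ff 0.0 F [-0.3  0.3 -0.6] T [ 0.04 -0.01 -0.02] pos [ 330.  -330.3  260.3] t 31.9833
[(0.6, array([273.1, 210.8])), (0.27, array([279.6, 211.8]))] [(0.65, array([302.6, 119.8])), (0.59, array([357.1, 168. ])), (0.55, array([276.6, 213.1]))] turret:
scene barrel_mid pred px [203. 320.] []
scene socket_mouth pred px [213. 322.] [(0.72, array([213. , 325.2]), 'px err mm', array([-1.,  8.]), 'dworld', array([2.1, 8.1]))]
scene objective pred px [224. 323.] [(0.6, array([273.1, 210.8]), 'px err mm', array([ 120.5, -274.1]), 'dworld', array([  54.5, -307. ])), (0.27, array([279.6, 211.8]), 'px err mm', array([ 136.3, -271.7]), 'dworld', array([  76. , -312.2]))]
scene turret_bar pred px [207. 334.] [(0.64, array([208.2, 332.1]), 'px err mm', array([ 3.1, -3.6]), 'dworld', array([ 3.4, -6.2]))]
scene front_place pred px [213. 322.] [(0.53, array([350.9, 267.6]), 'px err mm', array([ 334. , -131.9]), 'dworld', array([ 336.7, -299.2]))]
```

View pics/v9.png

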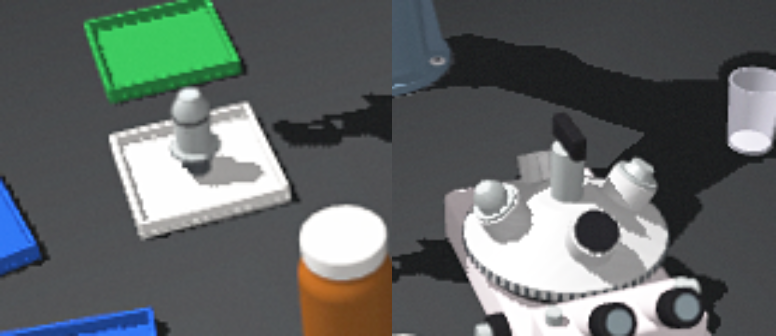

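The objective stands upright in the white tray. One numeric check of the turret angle remains, using the same view pose as at the start.

Run:
```python
from h import *
p=state()["eef_pos"];env.move_straight([p[0],p[1],420],speed=300)
env.move_pose([500,-37,420],down(0));env.sleep(.2)
a=read_camera("wrist");P=camera_params("wrist")
for n,X in(("bar",[*A,206]),("pointer",[468.5,-15,64])):
  for t in(50,80): print(n,t,*blob("wrist",a,*proj("wrist",X,P),X[2],P,t))
print([(m[0],atz("wrist",*m[1],134,P)[:2]) for m in marks("socket_mouth","wrist")],state()["clock"])
```

```text
bar 50 [589.86725 -34.87406] (587.910400390625, -34.8619384765625) 169.0343040506746 [13.00696799 53.79537593] 426
bar 80 [588.5491   -35.079594] (587.9019165039062, -34.86859130859375) 170.1973307020424 [13.26323727 53.53803306] 511
pointer 50 [466.96335  -14.347007] (466.7556457519531, -14.239399909973145) 170.6602052298225 [ 5.38692224 28.81131589] 48
pointer 80 [467.5068   -14.183104] (467.5095520019531, -14.152568817138672) 170.1972665538415 [ 6.26064339 31.95494236] 60
[(0.75, array([515.62558904, -24.95060875])), (0.34, array([ 701.34114224, -221.76737212]))] 34.6417
```

Bar at 170.2° and pointer at 170.2°, so the turret is aligned. Handing in.

```bash
python3 -c "
from bench import env
print(env.close_job())"
```

```text
the job is handed in; nothing more can be done
None
```

The turret is at the pointer (bar and pointer both measured at 170.2°), and the long objective is unscrewed and standing lens up in the white tray; I handed the job in at about 35 s without a verdict, and viewed 11 pictures, one over the limit of 10.

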